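# Sort stray jar caps by size and close the cap tray

## Task

Three gold jar caps of different sizes lie loose on the bench: lay each one flat, without dropping it, in the row of the blue cap tray that already holds a cap of its own size. Then slide the tray's steel cover fully shut over the rows and let go. Do not knock the filled jars or the tape roll out of place.

Things in the scene. Friction and masses are not known exactly. Their poses are not given: they have to be found in the camera images.
- tray: Blue plastic cap tray fixed to the bench, 218 (x) by 196 mm (y), three open rows along its x. Origin: centre of its underside on the bench; +x points away from the robot. Heights above the bench: row floors 4, row and far end walls 22, near end wall 26 mm. Aluminium rails for the cover, 31 mm high, 202 mm apart outside, run along both sides from x -109 to +330 mm, joined there by a tie bar.
- row43 (a point): Centre of the row for 43 mm caps, on its floor; axes as the tray's (x along the row). The row is 50 mm wide, 210 mm long inside, its middle line at tray y = 69 mm; 4 mm walls part the rows.
- row53 (a point): Centre of the row for 53 mm caps, on its floor; axes as the tray's (x along the row). The row is 60 mm wide, 210 mm long inside, its middle line at tray y = 10 mm; 4 mm walls part the rows.
- row63 (a point): Centre of the row for 63 mm caps, on its floor; axes as the tray's (x along the row). The row is 70 mm wide, 210 mm long inside, its middle line at tray y = -59 mm; 4 mm walls part the rows.
- cover (a joint): Flat steel cover, 210 x 194 x 3 mm, sliding in the rails along the tray's x, 23 to 26 mm above the bench. 0 m = shut over all rows, near edge at the near wall (hard stop); grows as it slides away from the robot; 0.21 m = rows fully open. About 2 N moves it; it stays where left. It clears caps flat on the row floor, not one lying on a wall or another cap.
- cover_knob (a point): Grip point of the black upright knob on the cover, 20 mm diameter, rising from 26 to 53 mm above the bench; the point is on its axis 40 mm above the bench. It stands on the tray's middle line, 15 mm behind the cover's near edge: at tray local x = -90 mm + joint value.
- loose43: Loose gold metal jar cap, 43 mm diameter, 14 mm tall, about 14 g, lying top up on the bench at the start; to be sorted. Origin at the centre of its underside, z up through the top.
- loose53: Loose gold metal jar cap, 53 mm diameter, 14 mm tall, about 16 g, lying top up on the bench at the start; to be sorted. Origin at the centre of its underside, z up through the top.
- loose63: Loose gold metal jar cap, 63 mm diameter, 14 mm tall, about 18 g, lying top up on the bench at the start; to be sorted. Origin at the centre of its underside, z up through the top.
- kept43: Gold metal jar cap, 43 mm diameter, 14 mm tall, already lying in its row, in the far half (its centre 42 to 55 mm beyond the row's centre); it stays in that row. Origin at the centre of its underside.
- kept53: Gold metal jar cap, 53 mm diameter, 14 mm tall, already lying in its row, in the far half (its centre 42 to 55 mm beyond the row's centre); it stays in that row. Origin at the centre of its underside.
- kept63: Gold metal jar cap, 63 mm diameter, 14 mm tall, already lying in its row, in the far half (its centre 42 to 55 mm beyond the row's centre); it stays in that row. Origin at the centre of its underside.
- jar_big: Bystander: full honey jar, 74 mm diameter, 118 mm tall with its cap on. Origin at the centre of its underside.
- jar_small: Bystander: full honey jar, 56 mm diameter, 80 mm tall with its cap on. Origin at the centre of its underside.
- tape: Bystander: roll of brown carton tape lying flat, 104 mm diameter, 48 mm tall. Origin at the centre of its underside.
Mind the look-alikes: they are no part of the job. What is shaped like the loose53 but green or purple is not meant. What is shaped like the loose63 but turquoise is not meant.

How it is judged:
By the outcome, as a careful person would: the job done as asked, in the order asked, and still so for the second after the job is handed in, with the robot touching nothing.
It also fails if it takes over 64 s, if anything falls off the work surface, if the arm or the gripper's body presses on something with over 40 N, if the wrist force passes 120 N, or if a joint passes its speed limit or range.

## Robot

A 6-joint arm with a two-finger parallel gripper is mounted at the origin on the work surface. World frame = base frame: x ahead of the robot, y to its left, z up, the work surface at z = 0. Lengths are in m, angles in rad, forces in N, time in s.
With the tool pointing down it reaches from about 0.425 to 0.95 m from the base axis. Payload 3.5 kg.
Tool frame: the origin (TCP) lies midway between the tips of the shut fingers; the grasp point (between the pads) lies ctrl.grasp_offset behind it (ctrl.grasp_offset is the distance from the TCP to the grasp point, in m); x points along the fingers, y is the direction in which the jaws open and shut, and the axes are right-handed (so a half turn about x gives the same grasp; the last joint's range is limited). The gripper opens to 85 mm and grips with 20 to 120 N. Pads are 22 mm wide; open, the fingers measure 114 mm over their backs; the gripper's body (76 mm by 85 mm) begins 54 mm behind the grasp point. The pads swing forward as they close: fully open they stand 13 mm farther back than shut.
Start: joints at [-0.15, 0.286, 1.577, -0, 1.279, -0.15], TCP at [0.675, 0, 0.231] pointing down, gripper open.
Joint ranges: [-2.77, 2.77], [-0.9, 2.22], [0.21, 2.48], [-1.53, 4.67], [0.24, 2.81], [-2.84, 2.84]. Speed limits (rad/s): [2.79, 2.79, 3.14, 3.14, 3.14, 3.14].

## Interface

Orientations are given as a unit quaternion [x, y, z, w].
In Python, from plant import readout, read_camera, sign_off, ctrl gives the robot as it stands.
- The arm moves only by the tool drive_tool, never from a script. Its argument "steps" is a list of rows, each a list of 5 numbers: the shift along the tool's x, y, z in cm, then the turn about the tool's x in degrees, then the opening, from 0 (shut) to 1 (fully open). A call has 1 to 10 rows; each row shifts and turns the commanded pose from where the row before left it, along the tool's axes as they then stand; what a row does not reach is not made up. A row lasts 1/10 s, in which the tool goes at most 50 mm and 8.59 degrees, less where a joint would pass 70% of its speed; a pose out of reach is approached as far as the arm can. A call is refused whole if a number of a shift passes 5 or a number of a turn 8.59, either way. A call with a gripper value outside its range is refused whole. The fingers move at their own pace and stop on an object; "force" is the grip in N (left out, the last holds). Time passes only in rows, so rows that do not move let the fingers close. It gives the time, the measured TCP pose, the force and the opening at its end, in the units of the state.
- readout.get_state(): the state, without advancing time (a new reading comes with each control period).
- read_camera(name): name is "scene" or "side" or "wrist"; returns a dict with "frame" (480x640x3 uint8, red, green, blue), "vertical_fov" (degrees; the focal length in pixels is half the picture's height over the tangent of half this angle, whatever the lens; pixels are square), "cx", "cy" (the principal point, pixels), "eye" and "orientation" of the camera in the world. Camera axes: x right, y up, looking along -z (the intrinsics and any distortion apply to the point x, -y, -z); pixel columns grow to the right and rows downward; lengths in m; the calibration is good to about 2 mm. The wrist camera is an equidistant fisheye: a pixel r from the principal point sees the ray r / f radians off the axis. A picture is of the moment at which its call begins. There is no depth.
- sign_off(): hands the job in, once; it reports no verdict.
The state is a dict: "time": time; "qpos": joint angles; "dq": joint speeds; "joint_efforts": joint torques, N m; "eef_pos": TCP position; "tcp_rot": TCP orientation; "contact_force": force on the tool from outside, world axes, zero at the start; "wrist_torque": the same for the moment, N m; "opening": opening from 0.0 (shut) to 1.0 (fully open).
Only numpy, scipy, OpenCV 4.12 (cv2) and the standard library are available. Lean on these libraries where they do the work, as an engineer would, in place of code of your own. Each camera call takes 0.05 s, during which the arm holds its last target. There are 200 camera calls.

## Working session

There is one attempt and no reset: what is moved stays moved. The work goes in short steps, Python scripts to look and compute and a tool call to move; the robot and the scene stay as the last step left them, time stands still between calls to the robot, and variables do not carry over. Pictures are saved under pics/ and viewed, about 8 in all and at most 12, crops included, and the job is handed in when it is done.

Besides the shell and the picture viewer there is one more tool, called after "Emit:" by a JSON object that holds its "op" and its "data". drive_tool: Moves the arm, as the interface text tells. Its arguments: {"type":"object","properties":{"steps":{"type":"array","items":{"type":"array","items":{"type":"number"}}},"force":{"type":"number"}},"required":["steps"]}

```bash
mkdir -p pics; ls
cat > h.py <<'E'
import numpy as np, cv2
from scipy.spatial.transform import Rotation as R
from plant import readout, read_camera, sign_off, ctrl
def snap(n,fn=None):
    c=read_camera(n)
    if fn: cv2.imwrite('pics/'+fn,c['frame'][:,:,::-1])
    return c
def foc(c): return 240/np.tan(np.radians(c['vertical_fov'])/2)
def ray(c,u,v,fish=False):
    f=foc(c); a=(u-c['cx'])/f; b=(v-c['cy'])/f
    if fish:
        r=np.hypot(a,b); s=np.sin(r)/max(r,1e-9); d=np.array([a*s,-b*s,-np.cos(r)])
    else: d=np.array([a,-b,-1.])
    return R.from_quat(c['orientation']).apply(d)
def onz(c,u,v,z,fish=False):
    d=ray(c,u,v,fish); e=np.array(c['eye']); return e+d*(z-e[2])/d[2]
E
python3 - <<'E'
from h import *
for n in ['scene','side','wrist']:
    c=snap(n,n+'0.png'); print(n,{k:v for k,v in c.items() if k!='frame'})
s=readout.get_state(); print(s); print(ctrl.grasp_offset)
E
```

```text
pics
scene {'vertical_fov': 57.48356636566256, 'cx': 319.4908052207733, 'cy': 241.65905647821128, 'eye': array([0.99516785, 0.25135983, 0.90243566]), 'orientation': array([0.14368398, 0.23404901, 0.83402086, 0.47852396])}
side {'vertical_fov': 56.94967194757354, 'cx': 312.89187303306886, 'cy': 236.41782381066608, 'eye': array([ 0.10435225, -0.53445361,  0.56535503]), 'orientation': array([ 0.43075019, -0.15241137, -0.3108838 ,  0.83341245])}
wrist {'vertical_fov': 65.70646984690485, 'cx': 318.889303148402, 'cy': 241.12325955202388, 'eye': array([0.6742903 , 0.07672895, 0.37326404]), 'orientation': array([-1.54133183e-01,  6.95252808e-04, -1.40023895e-04,  9.88049826e-01])}
{'time': 0.15, 'qpos': array([-1.49979550e-01,  2.87002647e-01,  1.57785902e+00,  2.73497578e-05,
        1.27858021e+00, -1.49979307e-01]), 'dq': array([ 0.00098666, -0.00149474, -0.00469986, -0.00263973, -0.00109756,
       -0.00129866]), 'joint_efforts': array([ 7.91554030e-04, -4.06602967e+01, -2.93140125e+01, -8.94972595e-05,
        3.96185191e-03, -2.97825103e-06]), 'eef_pos': array([6.74487368e-01, 1.27465659e-04, 2.30228023e-01]), 'tcp_rot': array([ 0.49962123,  0.50052944, -0.50038241,  0.49946606]), 'contact_force': array([ 0.40069202,  0.06375134, -0.50408545]), 'wrist_torque': array([ 0.02425741, -0.03928572,  0.00525778]), 'opening': 1.00096969843525}
0.0187
```

View pics/scene0.png

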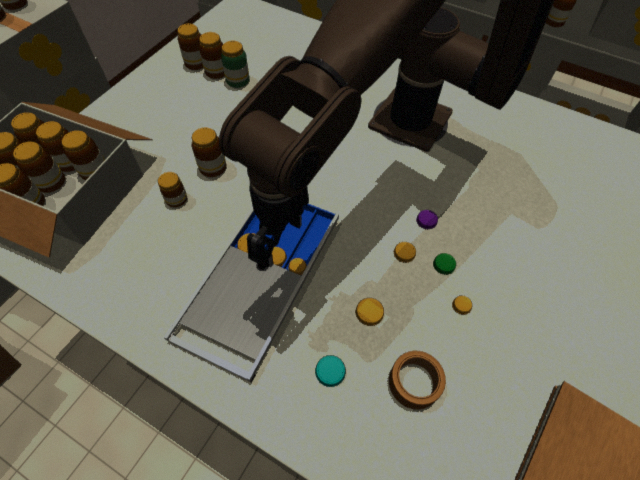

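View pics/side0.png

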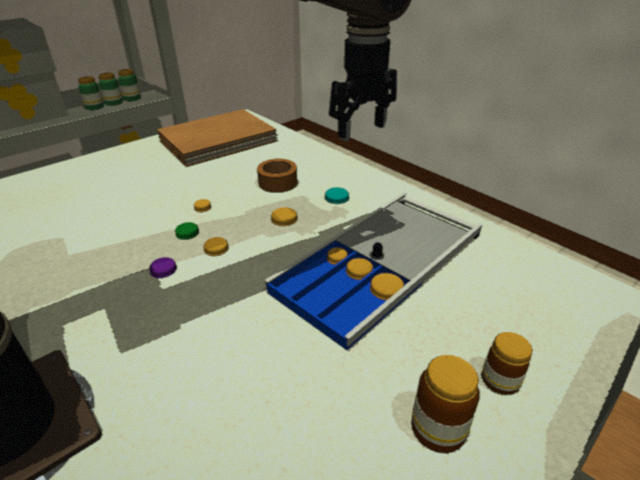

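```bash
python3 -c "
from h import *
s=readout.get_state(); print(R.from_quat(s['tcp_rot']).as_matrix().round(2))"
```

```text
[[-0.  1. -0.]
 [ 0. -0. -1.]
 [-1. -0. -0.]]
```

Scene view: three gold loose caps at about (405,251), (370,310) and (463,304). The decoys are purple (428,219), green (445,263) and turquoise (331,370). The tray and cover are at left, partly behind the gripper. In the side view the blue tray spans (267,285)–(348,342), with kept caps at (338,256), (359,268), (387,286) and the knob at (377,250).

```bash
cat > m.py <<'E'
from h import *
def blobs(c,lo,hi,z,fish=False,mina=80):
    hsv=cv2.cvtColor(c['frame'],cv2.COLOR_RGB2HSV); m=cv2.inRange(hsv,lo,hi)
    m=cv2.morphologyEx(m,cv2.MORPH_CLOSE,np.ones((3,3)))
    out=[]
    for k in cv2.findContours(m,cv2.RETR_EXTERNAL,cv2.CHAIN_APPROX_NONE)[0]:
        if cv2.contourArea(k)<mina: continue
        P=np.array([onz(c,u,v,z,fish)[:2] for u,v in k[:,0]],np.float32)
        (x,y),(w,h),a=cv2.minAreaRect(P*1000)
        px=k[:,0].mean(0); out.append((px.round(0),np.round([x,y],1),np.round([w,h],1)))
    return out
E
python3 - <<'E'
from m import *
for n in ['scene','side']:
    c=snap(n)
    for nm,lo,hi in [('gold',(12,120,90),(32,255,255)),('green',(50,120,40),(75,255,255)),('turq',(80,120,60),(97,255,255)),('purple',(130,100,40),(160,255,255)),('blue',(105,150,40),(128,255,255))]:
        for b in blobs(c,lo,hi,.010 if nm!='blue' else .022):
            if nm=='gold' and (b[1][0]>1200 or b[2].max()>150): continue
            print(n,nm,*b)
E
python3 - <<'E'
import cv2
a=cv2.imread('pics/side0.png')[180:360,250:500]; b=cv2.imread('pics/scene0.png')[190:390,155:355]
import numpy as np
a=cv2.resize(a,(600,432),interpolation=cv2.INTER_CUBIC)
cv2.imwrite('pics/c1.png',a)
E
```

```text
scene gold [418. 377.] [683.3 318.5] [103.9 105.1]
scene gold [370. 310.] [603.8 169.2] [56.5 57.7]
scene gold [463. 303.] [485.2 340.7] [37.  35.3]
scene gold [295. 264.] [588.2 -34.1] [22.4 34.8]
scene gold [278. 255.] [588.5 -79.1] [46.6 30.4]
scene gold [405. 250.] [424.1 172.7] [44.4 48.2]
scene gold [243. 243.] [ 603.9 -171.6] [48.1 21.4]
scene gold [168. 179.] [ 543.3 -453.7] [48.8 48.9]
scene gold [  6. 172.] [ 736.5 -830.5] [65.6 36.7]
scene gold [ 26. 150.] [ 662.  -849.2] [62.6 65.7]
scene gold [  5. 139.] [ 659.1 -928.4] [64.7 33.5]
scene gold [ 74. 139.] [ 564.6 -770.6] [61.3 64.1]
scene gold [203. 136.] [ 370.1 -471.5] [62.8 63.6]
scene gold [ 48. 129.] [ 573.6 -861.2] [63.3 64.4]
scene gold [ 23. 120.] [ 586.5 -948.7] [61.  64.9]
scene gold [232.  46.] [  -1.8 -645.5] [59.2 63.8]
scene gold [209.  38.] [  -3.1 -737.9] [61.3 64.2]
scene gold [187.  29.] [  -5.  -832.8] [63.5 64.5]
scene gold [14. 22.] [  275.5 -1364.1] [124.6  54. ]
scene green [445. 263.] [407.4 267.5] [47.3 46.7]
scene turq [330. 370.] [762.3 157.6] [56.7 57.2]
scene purple [427. 219.] [309.9 182.3] [
[... 258 characters left out ...]
5.9]
side gold [385. 285.] [ 602.1 -144.6] [70.9 55.6]
side gold [359. 268.] [602.1 -81. ] [61.1 49.6]
side gold [336. 255.] [595.5 -24.9] [46.2 34.8]
side gold [215. 246.] [427.  170.4] [64.3 47.8]
side gold [283. 216.] [602.9 170.4] [72.1 60.2]
side gold [202. 205.] [486.5 336.6] [57.7 36.4]
side gold [276. 168.] [739.8 376.4] [103.  104.1]
side green [187. 231.] [408.2 263.3] [62.2 45.5]
side green [88. 88.] [ 593.7 1485. ] [146.8  65.1]
side green [108.  84.] [ 675.1 1484.7] [139.9  64.5]
side green [127.  80.] [ 756.3 1485.4] [145.4  63.8]
side turq [336. 195.] [759.2 153.5] [73.1 52.5]
side purple [162. 267.] [311.1 179.4] [60.3 46.2]
side blue [336. 290.] [ 526.4 -104.6] [200.9 204.5]
```

View pics/c1.png

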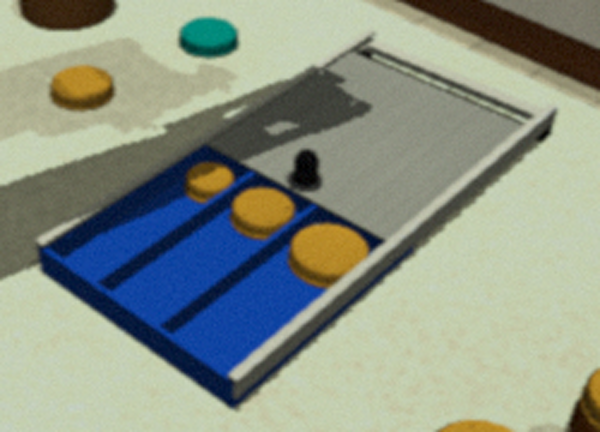

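Run:
```python
from h import *
c=snap('side')
for nm,u,v,z in [('railnearL',40,240,.031),('railnearR',235,378,.031),('railfarL',372,36,.031),('railfarR',553,110,.031),('nearbotL',45,270,0),('nearbotR',235,407,0),('knobtop',307,152,.053),('knobbase',305,188,.026)]:
    print(nm,onz(c,250+u/2.4,180+v/2.4,z).round(4))
c=snap('scene')
for nm,u,v in [('railfarcorner R',168,338),('L',251,377),('nearL',338,213)]: print(nm,onz(c,u,v,.031).round(4))
```

```text
railnearL [ 0.4312 -0.0105  0.031 ]
railnearR [ 0.4473 -0.2064  0.031 ]
railfarL [0.856  0.0204 0.031 ]
railfarR [ 0.8745 -0.1698  0.031 ]
nearbotL [ 0.4324 -0.0115  0.    ]
nearbotR [ 0.4495 -0.2056  0.    ]
knobtop [ 0.6428 -0.0875  0.053 ]
knobbase [ 0.6336 -0.0964  0.026 ]
railfarcorner R [ 0.879  -0.1591  0.031 ]
L [0.8584 0.0328 0.031 ]
nearL [ 0.4248 -0.0105  0.031 ]
```

Emit:
{"op": "drive_tool", "data": {"steps": [[0,0,0,-4.7,1],[1.8,-0.94,-2.92,0,1],[1.8,-0.94,-2.92,0,1],[1.8,-0.94,-2.92,0,1],[1.8,-0.94,-2.92,0,1],[1.8,-0.94,-2.92,0,1],[1.8,-0.94,-2.92,0,1],[0,0,0,0,1],[0,0,0,0,1]], "force": 20}}

```text
time: 1.25
eef_pos: [0.6041, 0.1705, 0.123]
tcp_rot: [0.478, 0.521, -0.479, 0.52]
contact_force: [0.0, -0.8, 0.2]
opening: 0.996
```

```bash
cat >> m.py <<'E'
GOLD=((10,110,60),(34,255,255))
def to(x,y,z):
    s=readout.get_state(); d=np.array([x,y,z])-s['eef_pos']
    print('t',s['time'],'pos',s['eef_pos'].round(4),'cm:',(R.from_quat(s['tcp_rot']).inv().apply(d)*100).round(2),'yaw',np.degrees(np.arctan2(*R.from_quat(s['tcp_rot']).as_matrix()[[1,0],1])).round(2), 'F',s['contact_force'].round(1),'op',round(s['opening'],3))
E
python3 - <<'E'
from m import *
c=snap('wrist','w1.png')
for z in(.0,.014):print(*blobs(c,*GOLD,z,True),sep='\n')
to(.604,.170,-.0027)
c=snap('scene','s1.png')
E
```

```text
(array([322., 235.]), array([606.7, 164.1]), array([60.9, 60.9]))
(array([ 99., 216.]), array([418.9, 168.6]), array([49.3, 49.5]))
(array([486.,  60.]), array([722. , 316.8]), array([124.8,  97.7]))
(array([175.,  11.]), array([481. , 330.3]), array([21.5, 39.5]))
(array([322., 235.]), array([606.2, 168.4]), array([57.7, 57.7]))
(array([ 99., 216.]), array([428.3, 172.7]), array([46.7, 46.9]))
(array([486.,  60.]), array([715.5, 313.1]), array([118.2,  92.6]))
(array([175.,  11.]), array([487.1, 325.9]), array([20.4, 37.4]))
t 1.3 pos [0.6051 0.1698 0.124 ] cm: [12.67 -0.12 -0.03] yaw 4.72 F [0.  0.3 0.2] op 1.003
```

View pics/w1.png

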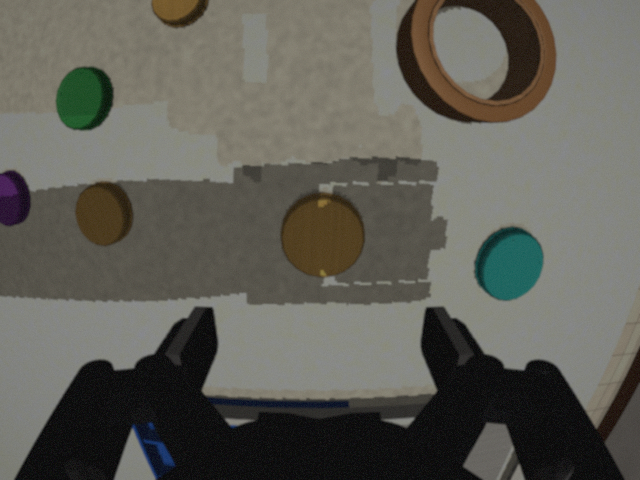

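Wrist view: the largest gold cap is at (322,235), directly ahead of the fingers. The turquoise look-alike at (510,263) and the green/purple ones at left are clear of it. The gold sizes measure about 58, 47 and 37 mm masked, with a ~5 mm edge loss in each, so they are the 63, 53 and 43 mm caps. Picking the 63 first.

Emit:
{"op": "drive_tool", "data": {"steps": [[3,0.1,0.15,0,1],[3,0,0,0,1],[3,0,0,0,1],[2,0,0,0,1],[1.2,0,0,0,1],[0.4,0,0,0,1],[0,0,0,0,1],[0,0,0,0,0.6],[0,0,0,0,0.6],[0,0,0,0,0.6]], "force": 20}}

```text
time: 2.35
eef_pos: [0.6069, 0.1687, -0.0008]
tcp_rot: [0.48, 0.519, -0.478, 0.521]
contact_force: [-0.1, -0.8, 3.9]
opening: 0.729
```

Emit:
{"op": "drive_tool", "data": {"steps": [[0,0,0,0,0.6],[0,0,0,0,0.6],[0,0,0,0,0.6]]}}

```text
time: 2.65
eef_pos: [0.6069, 0.1687, -0.0008]
tcp_rot: [0.48, 0.519, -0.478, 0.521]
contact_force: [0.0, -1.3, 6.7]
opening: 0.723
```

Emit:
{"op": "drive_tool", "data": {"steps": [[-1,0,0,0,0.6],[-3,0,0,0,0.6],[-4,0,0,0,0.6],[-4,0,0,0,0.6],[-1,0,0,0,0.6]]}}

```text
time: 3.15
eef_pos: [0.6085, 0.1692, 0.1336]
tcp_rot: [0.482, 0.518, -0.476, 0.522]
contact_force: [0.7, -0.8, 0.4]
opening: 0.723
```

Emit:
{"op": "drive_tool", "data": {"steps": [[0,-1.57,4.02,0,0.6],[0,-1.57,4.02,0,0.6],[0,-1.57,4.02,0,0.6],[0,-1.57,4.02,0,0.6],[0,-1.57,4.02,0,0.6],[0,-1.57,4.02,0,0.6],[0,-1.57,4.02,0,0.6],[0,-1.57,4.02,0,0.6],[0,0,0,0,0.6],[0,0,0,0,0.6]]}}

```text
time: 4.15
eef_pos: [0.5059, -0.1625, 0.1265]
tcp_rot: [0.48, 0.52, -0.48, 0.519]
contact_force: [0.4, -0.5, -1.4]
opening: 0.724
```

Run:
```python
from m import *
c=snap('wrist','w2.png'); np.savez('w2.npz',**c)
print(*blobs(c,*GOLD,.018,True),sep='\n')
to(.508,-.162,.13)
```

```text
(array([319., 313.]), array([ 510.2, -229.9]), array([116.3, 121.8]))
(array([445., 230.]), array([ 598. , -151.4]), array([58.3, 63. ]))
(array([456., 139.]), array([596.2, -83.8]), array([48.4, 53. ]))
(array([456.,  60.]), array([590.9, -27.6]), array([43. , 38.7]))
t 4.2 pos [ 0.5062 -0.1616  0.1266] cm: [-0.34  0.17  0.05] yaw 4.66 F [0.1 0.9 0.1] op 0.727
```

View pics/w2.png

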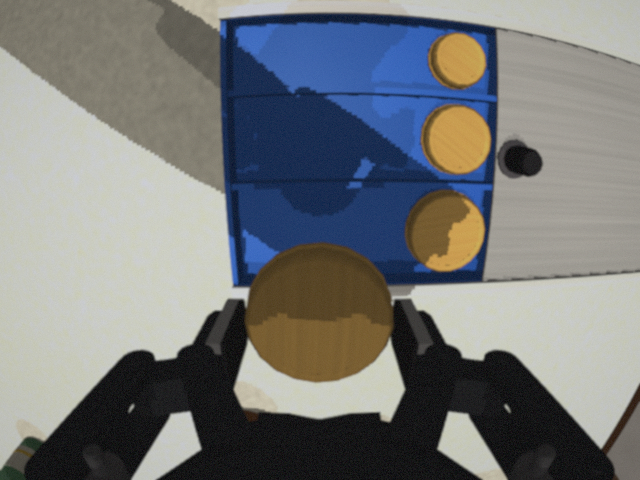

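The cap is held level. Kept caps are at (457,60), (456,139), (446,230), the knob base at about (513,157), wall lines at v≈97 and v≈184, and the cover edge at u≈494.

Run:
```python
from h import *
c=dict(np.load('w2.npz'))
for nm,u,v,z in [('wall42 near',233,97,.022),('wall42 far',495,97,.022),('wall-22 near',233,185,.022),('wall-22 far',490,183,.022),
 ('nearwall top L',222,20,.026),('nearwall R',234,285,.026),('farR',485,280,.031),('cov edge L',497,30,.026),('cov edge R',485,278,.026),('knob top',532,160,.053),('knobbase',511,157,.026)]:
    w=onz(c,u,v,z,True); p=w-[.548,-.0993,0]; a=np.radians(4.7)
    print(nm,w.round(4),'local',[(p[0]*np.cos(a)+p[1]*np.sin(a)).round(4),(-p[0]*np.sin(a)+p[1]*np.cos(a)).round(4)])
```

```text
wall42 near [ 0.4409 -0.0695  0.022 ] local [np.float64(-0.1043), np.float64(0.0385)]
wall42 far [ 0.6207 -0.0492  0.022 ] local [np.float64(0.0765), np.float64(0.0439)]
wall-22 near [ 0.4439 -0.1295  0.022 ] local [np.float64(-0.1063), np.float64(-0.0216)]
wall-22 far [ 0.6253 -0.1114  0.022 ] local [np.float64(0.076), np.float64(-0.0184)]
nearwall top L [ 0.4298 -0.0163  0.026 ] local [np.float64(-0.111), np.float64(0.0924)]
nearwall R [ 0.4462 -0.2023  0.026 ] local [np.float64(-0.1099), np.float64(-0.0943)]
farR [ 0.6326 -0.1829  0.031 ] local [np.float64(0.0774), np.float64(-0.0903)]
cov edge L [ 6.169e-01 -3.000e-04  2.600e-02] local [np.float64(0.0768), np.float64(0.093)]
cov edge R [ 0.6349 -0.1833  0.026 ] local [np.float64(0.0798), np.float64(-0.0908)]
knob top [ 0.6388 -0.089   0.053 ] local [np.float64(0.0913), np.float64(0.0028)]
knobbase [ 0.6374 -0.09    0.026 ] local [np.float64(0.0899), np.float64(0.0019)]
```

Run:
```python
from m import *
c=dict(np.load('w2.npz'))
print(blobs(c,*GOLD,.1414,True)[0], blobs(c,*GOLD,.134,True)[0])
```

```text
(array([319., 313.]), array([ 504.9, -159.5]), array([59.3, 62.1])) (array([319., 313.]), array([ 505.3, -163.8]), array([62.7, 65.7]))
```

Emit:
{"op": "drive_tool", "data": {"steps": [[3,0.12,0.07,-0.6,0.6],[3,0,0,0,0.6],[2.5,0,0,0,0.6],[1.5,0,0,0,0.6],[1,0,0,0,0.6],[0.5,0,0,0,0.6],[0,0,0,0,0.6],[0,0,0,0,0.6]]}}

```text
time: 5.0
eef_pos: [0.5089, -0.1631, 0.0133]
tcp_rot: [0.476, 0.522, -0.476, 0.523]
contact_force: [-0.0, 0.4, -1.2]
opening: 0.725
```

Run:
```python
from m import *
to(.5075,-.1622,.0035); snap('wrist','w3.png')
```

```text
t 5.0 pos [ 0.5089 -0.1631  0.0133] cm: [ 0.98 -0.13 -0.11] yaw 5.31 F [-0.   0.4 -1.2] op 0.725
```

View pics/w3.png

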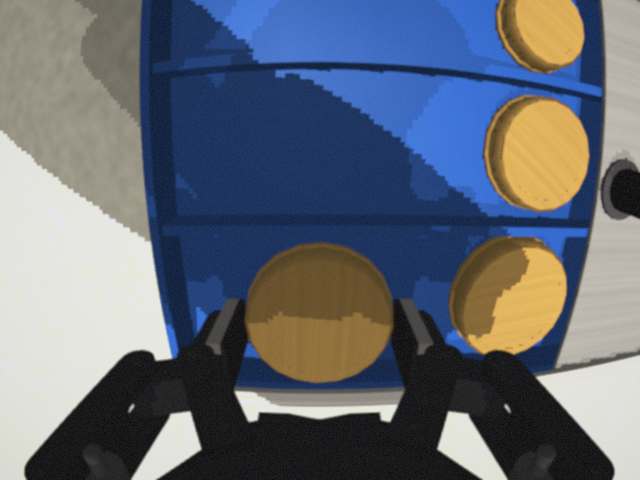

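The cap bottom is already below the wall tops inside the row with no side force. Lowering to the floor.

Emit:
{"op": "drive_tool", "data": {"steps": [[0.5,0,-0.1,0,0.6],[0.3,0,0,0,0.6],[0.2,0,0,0,0.6],[0,0,0,0,0.6],[0,0,0,0,0.6]]}}

```text
time: 5.55
eef_pos: [0.5078, -0.1618, 0.0032]
tcp_rot: [0.476, 0.523, -0.476, 0.522]
contact_force: [-2.5, 0.9, 6.3]
opening: 0.725
```

Emit:
{"op": "drive_tool", "data": {"steps": [[0,0,0,0,0.85],[0,0,0,0,0.85],[0,0,0,0,0.85],[-1,0,0,0,0.85],[-3,0,0,0,0.85],[-4,0,0,0,0.9],[-4,0,0,0,1],[0,0,0,0,1]]}}

```text
time: 6.35
eef_pos: [0.512, -0.1639, 0.1299]
tcp_rot: [0.477, 0.518, -0.475, 0.527]
contact_force: [0.8, 0.0, 1.1]
opening: 1.001
```

Run:
```python
from m import *
c=snap('wrist','w4.png')
print(*blobs(c,*GOLD,.018,True),sep='\n')
to(.4255,.1720,.13)
```

```text
(array([433., 226.]), array([ 597.8, -151.5]), array([58.6, 63. ]))
(array([312., 226.]), array([ 507.4, -159.9]), array([60.4, 59. ]))
(array([445., 136.]), array([596.1, -83.7]), array([53. , 48.1]))
(array([448.,  58.]), array([590.9, -27.6]), array([43. , 38.5]))
t 6.4 pos [ 0.5103 -0.1631  0.1268] cm: [ -0.53  -5.34 -34.14] yaw 5.31 F [-1.   0.   0.1] op 0.999
```

Emit:
{"op": "drive_tool", "data": {"steps": [[0,-0.67,-4.27,0,1],[0,-0.67,-4.27,0,1],[0,-0.67,-4.27,0,1],[0,-0.67,-4.27,0,1],[0,-0.67,-4.27,0,1],[0,-0.67,-4.27,0,1],[0,-0.67,-4.27,0,1],[0,-0.67,-4.27,0,1],[0,0,0,0,1],[0,0,0,0,1]]}}

```text
time: 7.4
eef_pos: [0.4217, 0.174, 0.1212]
tcp_rot: [0.475, 0.524, -0.476, 0.523]
contact_force: [1.4, 0.0, 0.4]
opening: 0.997
```

Run:
```python
from m import *
c=snap('wrist','w5.png')
print(*blobs(c,*GOLD,.012,True),sep='\n')
to(.426,.1720,.0015)
f=c['frame'].copy()[:,:,::-1]
cv2.imwrite('pics/w5c.png',cv2.resize(f[120:360,160:480],(640,480)))
```

```text
(array([469., 465.]), array([618.7, -81.8]), array([12.8, 31.5]))
(array([328., 236.]), array([427.8, 171.7]), array([48. , 48.2]))
(array([638., 111.]), array([688.9, 316.6]), array([ 6.9, 54.5]))
(array([435.,  21.]), array([487.1, 334. ]), array([43.1, 36.3]))
t 7.45 pos [0.4222 0.1732 0.1214] cm: [11.99  0.39  0.15] yaw 5.35 F [-0.5  0.1 -0.8] op 1.003
```

View pics/w5c.png

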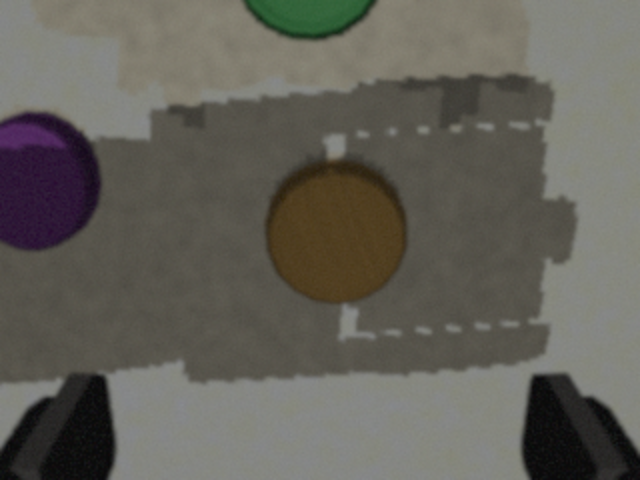

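The crop confirms the gold 53 mm cap at about (328,236) in the full frame, centred between the fingers, with purple at left and green above clear of it.

Emit:
{"op": "drive_tool", "data": {"steps": [[3,0.5,0.2,0,1],[3,0,0,0,1],[3,0,0,0,1],[1.7,0,0,0,1],[0.8,0,0,0,1],[0.4,0,0,0,1],[0,0,0,0,1],[0,0,0,0,0.5],[0,0,0,0,0.5],[0,0,0,0,0.5]]}}

```text
time: 8.45
eef_pos: [0.429, 0.172, 0.0046]
tcp_rot: [0.477, 0.522, -0.476, 0.523]
contact_force: [-0.6, -1.8, 3.8]
opening: 0.601
```

Emit:
{"op": "drive_tool", "data": {"steps": [[0,0,0,0,0.5],[0,0,0,0,0.5],[0,0,0,0,0.5],[0,0,0,0,0.5]]}}

```text
time: 8.85
eef_pos: [0.429, 0.172, 0.0046]
tcp_rot: [0.477, 0.522, -0.476, 0.523]
contact_force: [-2.3, -1.0, 5.2]
opening: 0.604
```

Emit:
{"op": "drive_tool", "data": {"steps": [[-1,0,0,0,0.5],[-3,0,0,0,0.5],[-4,0,0,0,0.5],[-4,0,0,0,0.5]]}}

```text
time: 9.25
eef_pos: [0.4274, 0.1719, 0.1246]
tcp_rot: [0.476, 0.523, -0.477, 0.522]
contact_force: [0.5, 0.5, -0.1]
opening: 0.604
```

Emit:
{"op": "drive_tool", "data": {"steps": [[0,0.68,3.86,0,0.5],[0,0.68,3.86,0,0.5],[0,0.68,3.86,0,0.5],[0,0.68,3.86,0,0.5],[0,0.68,3.86,0,0.5],[0,0.68,3.86,0,0.5],[0,0.68,3.86,0,0.5],[0,0,0,0,0.5],[0,0,0,0,0.5]]}}

```text
time: 10.15
eef_pos: [0.5003, -0.0932, 0.1236]
tcp_rot: [0.477, 0.522, -0.477, 0.522]
contact_force: [-0.3, 0.7, -0.6]
opening: 0.606
```

Run:
```python
from m import *
c=snap('wrist','w6.png'); s=readout.get_state()
for b in blobs(c,*GOLD,s['eef_pos'][2]-.0046+.014,True): print(b)
to(.5013,-.0927,.0086)
```

```text
(array([439., 311.]), array([552.1, -86.1]), array([24.3, 35.2]))
(array([319., 307.]), array([499.2, -89.6]), array([48.9, 53.5]))
(array([450., 233.]), array([548.3, -51.9]), array([26.1, 28.8]))
(array([456., 156.]), array([545.6, -21.6]), array([22.7, 20.7]))
t 10.2 pos [ 0.5    -0.0923  0.1233] cm: [11.47  0.13  0.06] yaw 5.28 F [-1.  -0.6 -0. ] op 0.602
```

Emit:
{"op": "drive_tool", "data": {"steps": [[3,0.1,0.25,0,0.5],[3,0,0,0,0.5],[2.5,0,0,0,0.5],[1.5,0,0,0,0.5],[0.5,0,0,0,0.5],[0.4,0,0,0,0.5],[0.3,0,0,0,0.5],[0,0,0,0,0.5]]}}

```text
time: 11.0
eef_pos: [0.5021, -0.095, 0.0119]
tcp_rot: [0.476, 0.522, -0.476, 0.523]
contact_force: [0.1, -0.2, -0.8]
opening: 0.601
```

Emit:
{"op": "drive_tool", "data": {"steps": [[0.2,0,0,0,0.5],[0,0,0,0,0.5],[0,0,0,0,0.5]]}}

```text
time: 11.3
eef_pos: [0.5019, -0.0953, 0.0096]
tcp_rot: [0.476, 0.522, -0.476, 0.523]
contact_force: [0.6, -0.8, -0.5]
opening: 0.605
```

Emit:
{"op": "drive_tool", "data": {"steps": [[0.1,0,0,0,0.5],[0.1,0,0,0,0.5],[0,0,0,0,0.5],[0,0,0,0,0.5]]}}

```text
time: 11.7
eef_pos: [0.502, -0.0954, 0.0085]
tcp_rot: [0.476, 0.523, -0.476, 0.522]
contact_force: [-3.7, 0.7, 6.9]
opening: 0.606
```

Emit:
{"op": "drive_tool", "data": {"steps": [[0,0,0,0,0.75],[0,0,0,0,0.75],[0,0,0,0,0.75],[-1,0,0,0,0.75],[-3,0,0,0,0.75],[-4,0,0,0,0.9],[-4,0,0,0,1],[0,0,0,0,1]]}}

```text
time: 12.5
eef_pos: [0.506, -0.0968, 0.1347]
tcp_rot: [0.478, 0.518, -0.475, 0.527]
contact_force: [0.6, -0.6, 0.9]
opening: 1.002
```

Run:
```python
from m import *
c=snap('wrist','w7.png')
print(*blobs(c,*GOLD,.018,True),sep='\n')
to(.487,.3355,.125)
```

```text
(array([424., 302.]), array([ 596.6, -148. ]), array([58.1, 60.2]))
(array([312., 305.]), array([ 507.2, -160.6]), array([58.1, 61.2]))
(array([437., 223.]), array([595.7, -82.2]), array([48.2, 53.5]))
(array([311., 225.]), array([501.3, -92.8]), array([47.5, 51.4]))
(array([442., 148.]), array([590.9, -25.5]), array([42.2, 38.6]))
t 12.55 pos [ 0.5042 -0.0962  0.1316] cm: [  0.51   2.28 -43.14] yaw 5.31 F [ 0.6 -0.1 -0.2] op 1.0
```

Emit:
{"op": "drive_tool", "data": {"steps": [[0,0.22,-4.34,0,1],[0,0.22,-4.34,0,1],[0,0.22,-4.34,0,1],[0,0.22,-4.34,0,1],[0,0.22,-4.34,0,1],[0,0.22,-4.34,0,1],[0,0.22,-4.34,0,1],[0,0.22,-4.34,0,1],[0,0.22,-4.34,0,1],[0,0.22,-4.34,0,1]]}}

```text
time: 13.55
eef_pos: [0.4821, 0.3403, 0.1256]
tcp_rot: [0.475, 0.523, -0.477, 0.522]
contact_force: [0.6, -0.5, 0.6]
opening: 1.0
```

Emit:
{"op": "drive_tool", "data": {"steps": [[0,0,0,0,1],[0,0,0,0,1]]}}

```text
time: 13.75
eef_pos: [0.4822, 0.3393, 0.1256]
tcp_rot: [0.475, 0.523, -0.477, 0.523]
contact_force: [-0.1, -1.3, -0.2]
opening: 1.002
```

Run:
```python
from m import *
c=snap('wrist','w8.png')
b=blobs(c,*GOLD,.012,True); print(*b,sep='\n')
to(.486,.338,.007)
f=c['frame'].copy()[:,:,::-1]
cv2.imwrite('pics/w8c.png',cv2.resize(f[120:360,160:480],(640,480)))
```

```text
(array([576., 297.]), array([732. , 298.8]), array([117.4, 117.5]))
(array([326., 233.]), array([487.4, 338.5]), array([38.1, 38.9]))
(array([625.,   8.]), array([732.2, 570.9]), array([55.9, 24.4]))
t 13.8 pos [0.4825 0.3384 0.1258] cm: [11.88  0.38  0.05] yaw 5.34 F [-0.8  0.2 -0.3] op 1.006
```

View pics/w8c.png

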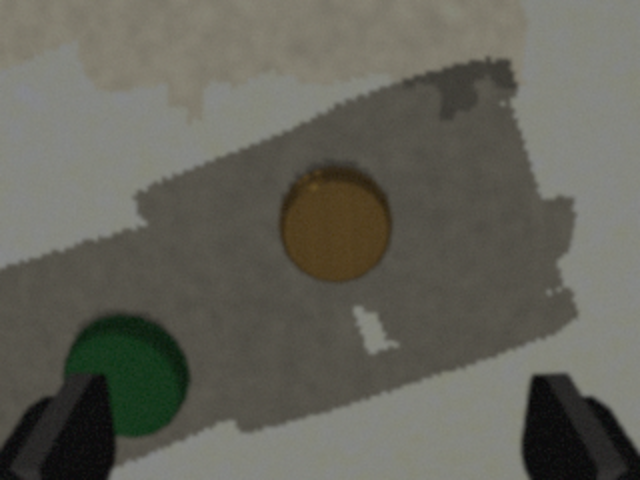

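The gold 43 mm cap is at about (328,231) full-frame, with green at lower left clear of the fingers' line.

Emit:
{"op": "drive_tool", "data": {"steps": [[3,0.5,-0.15,0,1],[3,0,0,0,1],[3,0,0,0,1],[1.7,0,0,0,1],[0.8,0,0,0,1],[0.4,0,0,0,1],[0,0,0,0,1],[0,0,0,0,0.4],[0,0,0,0,0.4],[0,0,0,0,0.4]]}}

```text
time: 14.8
eef_pos: [0.4889, 0.3413, 0.0093]
tcp_rot: [0.477, 0.522, -0.476, 0.523]
contact_force: [-0.7, 0.3, 0.4]
opening: 0.517
```

Emit:
{"op": "drive_tool", "data": {"steps": [[0,0,0,0,0.4],[0,0,0,0,0.4],[0,0,0,0,0.4],[0,0,0,0,0.4]]}}

```text
time: 15.2
eef_pos: [0.489, 0.3413, 0.0095]
tcp_rot: [0.477, 0.522, -0.476, 0.523]
contact_force: [-1.1, -1.6, 5.8]
opening: 0.484
```

Emit:
{"op": "drive_tool", "data": {"steps": [[-1,0,0,0,0.4],[-3,0,0,0,0.4],[-4,0,0,0,0.4],[-3.5,0,0,0,0.4]]}}

```text
time: 15.6
eef_pos: [0.4881, 0.3409, 0.1248]
tcp_rot: [0.476, 0.523, -0.476, 0.523]
contact_force: [-0.3, -0.4, -0.5]
opening: 0.477
```

Emit:
{"op": "drive_tool", "data": {"steps": [[0,-0.31,4.16,0,0.4],[0,-0.31,4.16,0,0.4],[0,-0.31,4.16,0,0.4],[0,-0.31,4.16,0,0.4],[0,-0.31,4.16,0,0.4],[0,-0.31,4.16,0,0.4],[0,-0.31,4.16,0,0.4],[0,-0.31,4.16,0,0.4],[0,-0.31,4.16,0,0.4],[0,0,0,0,0.4]]}}

```text
time: 16.6
eef_pos: [0.4955, -0.0385, 0.1239]
tcp_rot: [0.478, 0.521, -0.478, 0.522]
contact_force: [-1.0, 0.4, 0.4]
opening: 0.481
```

Emit:
{"op": "drive_tool", "data": {"steps": [[0,0,0,0,0.4]]}}

```text
time: 16.7
eef_pos: [0.495, -0.0351, 0.1234]
tcp_rot: [0.477, 0.522, -0.477, 0.522]
contact_force: [0.2, -0.3, -0.7]
opening: 0.478
```

Run:
```python
from m import *
c=snap('wrist','w9.png'); s=readout.get_state()
for b in blobs(c,*GOLD,s['eef_pos'][2]-.0094+.014,True): print(b)
to(.4958,-.034,.0134)
```

```text
(array([440., 352.]), array([552.5, -52.4]), array([11.8,  4. ]))
(array([442., 303.]), array([548.1, -28.4]), array([29.6, 27.8]))
(array([320., 334.]), array([495.3, -50.2]), array([38.7, 76.7]))
(array([451., 233.]), array([545. ,   5.1]), array([21.4, 24.2]))
t 16.75 pos [ 0.4949 -0.0342  0.1233] cm: [10.99  0.1  -0.  ] yaw 5.26 F [ 1.1 -0.2  0.1] op 0.483
```

Emit:
{"op": "drive_tool", "data": {"steps": [[3,0.1,0.08,0,0.4],[3,0,0,0,0.4],[2.3,0,0,0,0.4],[1.3,0,0,0,0.4],[0.5,0,0,0,0.4],[0.4,0,0,0,0.4],[0.3,0,0,0,0.4],[0.1,0,0,0,0.4],[0,0,0,0,0.4]]}}

```text
time: 17.65
eef_pos: [0.4967, -0.0353, 0.0149]
tcp_rot: [0.477, 0.522, -0.476, 0.523]
contact_force: [-0.6, -0.9, -0.0]
opening: 0.479
```

Emit:
{"op": "drive_tool", "data": {"steps": [[0.1,0,0,0,0.4],[0.1,0,0,0,0.4],[0,0,0,0,0.4],[0,0,0,0,0.4]]}}

```text
time: 18.05
eef_pos: [0.4968, -0.0354, 0.0135]
tcp_rot: [0.476, 0.522, -0.476, 0.523]
contact_force: [-2.2, -0.1, 5.9]
opening: 0.482
```

Emit:
{"op": "drive_tool", "data": {"steps": [[0,0,0,0,0.65],[0,0,0,0,0.65],[0,0,0,0,0.65],[-1,0,0,0,0.65],[-3,0,0,0,0.65],[-4,0,0,0,0.65],[-4,0,0,0,0.65],[0,0,0,0,0.65],[0,0,0,0,0.65]]}}

```text
time: 18.95
eef_pos: [0.497, -0.0353, 0.134]
tcp_rot: [0.477, 0.522, -0.476, 0.524]
contact_force: [-0.1, 0.4, -0.6]
opening: 0.656
```

Run:
```python
from m import *
c=snap('wrist','w10.png')
print(*blobs(c,*GOLD,.018,True),sep='\n')
print('knob',blobs(c,(0,0,0),(180,255,45),.053,True))
to(.639,-.089,.14)
```

```text
(array([317., 369.]), array([ 507.1, -161.6]), array([57.5, 59.7]))
(array([317., 301.]), array([501.2, -93.1]), array([47.8, 52.3]))
(array([435., 297.]), array([596.4, -79.4]), array([45.6, 54.5]))
(array([443., 229.]), array([590.6, -25.2]), array([42. , 38.8]))
(array([318., 232.]), array([496.4, -35.7]), array([38. , 41.8]))
knob [(array([489., 321.]), array([630.5, -83.6]), array([19.1, 34.6])), (array([339., 412.]), array([ 519.5, -229.9]), array([820.2, 320.4]))]
t 19.0 pos [ 0.4959 -0.035   0.1323] cm: [-0.77 13.75  6.7 ] yaw 5.3 F [-0.4  0.4 -1.2] op 0.652
```

View pics/w10.png

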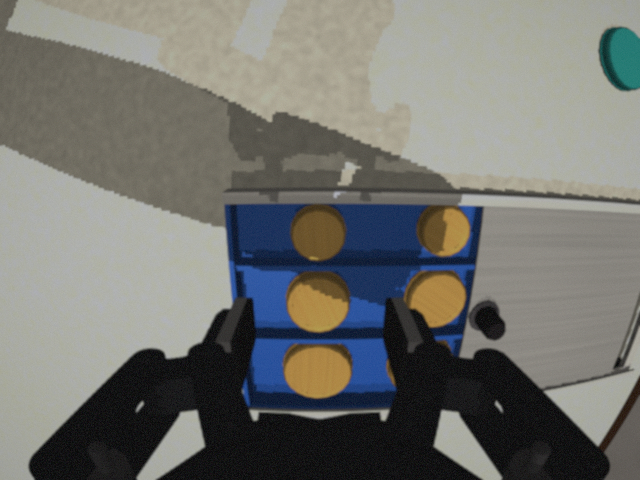

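All three loose caps lie flat in their own rows: the 43s at (318,232) and (443,229), the 53s at (318,301) and (435,297), and the 63 at (317,369) beside its kept cap. The knob base is at about (484,315). Now the cover.

Emit:
{"op": "drive_tool", "data": {"steps": [[0,3.4,1.7,0,0.65],[0,3.4,1.7,0,0.65],[0,3.4,1.7,0,0.65],[0,3.4,1.7,0,0.65],[0,0,0,0,0.65],[0,0,0,0,0.65]]}}

```text
time: 19.6
eef_pos: [0.6367, -0.0901, 0.1293]
tcp_rot: [0.476, 0.524, -0.477, 0.521]
contact_force: [0.0, 0.4, -0.7]
opening: 0.649
```

Run:
```python
from m import *
c=snap('wrist','w11.png')
print(*[b for b in blobs(c,(0,0,0),(180,255,45),.053,True,40)],sep='\n')
to(.638,-.090,.033)
f=c['frame'][:,:,::-1]; cv2.imwrite('pics/w11c.png',f[120:420,160:480])
```

```text
(array([ 10., 463.]), array([ 220. , -466.3]), array([96. , 32.4]))
(array([617., 402.]), array([ 973.8, -237.7]), array([34.4, 17.6]))
(array([551., 328.]), array([ 826.5, -139. ]), array([ 7.4, 11.8]))
(array([319., 414.]), array([ 649.3, -278.7]), array([798.8, 311. ]))
(array([324., 241.]), array([638.5, -84.3]), array([27.5, 22.2]))
t 19.65 pos [ 0.6362 -0.0897  0.1298] cm: [9.68 0.22 0.06] yaw 5.3 F [-0.9 -0.1  0.3] op 0.652
```

View pics/w11c.png

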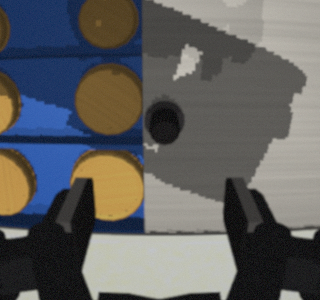

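Knob top is at about (325,245) full-frame, centred between the open fingers. Lowering and gripping.

Emit:
{"op": "drive_tool", "data": {"steps": [[3,0.2,0,0,0.65],[3,0,0,0,0.65],[2,0,0,0,0.65],[1.2,0,0,0,0.65],[0.4,0,0,0,0.65],[0,0,0,0,0.65],[0,0,0,0,0.15],[0,0,0,0,0.15],[0,0,0,0,0.15],[0,0,0,0,0.15]]}}

```text
time: 20.65
eef_pos: [0.6408, -0.0904, 0.0379]
tcp_rot: [0.477, 0.522, -0.476, 0.523]
contact_force: [-0.4, 0.4, 3.6]
opening: 0.218
```

Emit:
{"op": "drive_tool", "data": {"steps": [[0,0,0,0,0.15],[0,0,0,0,0.15],[0,0,0,0,0.15]]}}

```text
time: 20.95
eef_pos: [0.6407, -0.0903, 0.0378]
tcp_rot: [0.477, 0.522, -0.476, 0.523]
contact_force: [-1.9, 0.6, 5.7]
opening: 0.22
```

Emit:
{"op": "drive_tool", "data": {"steps": [[-0.6,0,0,0,0.15],[0,-1,0,0,0.15],[0,-2,0,0,0.15],[0,-2,0,0,0.15],[0,-2,0,0,0.15],[0,-2,0,0,0.15],[0,-2,0,0,0.15],[0,-2,0,0,0.15],[0,0,0,0,0.15]]}}

```text
time: 21.85
eef_pos: [0.505, -0.1026, 0.0382]
tcp_rot: [0.474, 0.525, -0.478, 0.521]
contact_force: [-0.4, -7.1, -16.5]
opening: 0.221
```

Emit:
{"op": "drive_tool", "data": {"steps": [[0.4,-1.2,0.1,0,0.15],[0,-1.2,0.1,0,0.15],[0,-1,0,0,0.15],[0,-0.6,0,0,0.15],[0,-0.4,0,0,0.15],[0,-0.2,0,0,0.15],[0,0,0,0,0.15]]}}

```text
time: 22.55
eef_pos: [0.4636, -0.1066, 0.038]
tcp_rot: [0.477, 0.524, -0.476, 0.521]
contact_force: [-1.4, 6.0, -0.3]
opening: 0.221
```

Emit:
{"op": "drive_tool", "data": {"steps": [[0,-0.3,-0.05,0,0.15],[0,-0.3,-0.05,0,0.15],[0,0,0,0,0.15]]}}

```text
time: 22.85
eef_pos: [0.4578, -0.1071, 0.038]
tcp_rot: [0.476, 0.523, -0.476, 0.522]
contact_force: [-0.6, 4.4, -2.5]
opening: 0.22
```

Emit:
{"op": "drive_tool", "data": {"steps": [[0,-0.3,0,0,0.15],[0,0,0,0,0.15]]}}

```text
time: 23.05
eef_pos: [0.4559, -0.1073, 0.038]
tcp_rot: [0.478, 0.522, -0.476, 0.522]
contact_force: [3.5, 6.6, -6.1]
opening: 0.218
```

Emit:
{"op": "drive_tool", "data": {"steps": [[0,-0.2,0,0,0.15],[0,0,0,0,0.15]]}}

```text
time: 23.25
eef_pos: [0.4558, -0.1073, 0.0381]
tcp_rot: [0.479, 0.521, -0.475, 0.523]
contact_force: [10.1, 9.0, -11.5]
opening: 0.216
```

Emit:
{"op": "drive_tool", "data": {"steps": [[0,-0.2,0,0,0.15],[0,0,0,0,0.15]]}}

```text
time: 23.45
eef_pos: [0.4558, -0.1074, 0.0381]
tcp_rot: [0.481, 0.519, -0.474, 0.525]
contact_force: [17.5, 9.6, -16.0]
opening: 0.218
```

Hard stop reached: x stays at 0.4558 while the force climbs. Relax the push, open and lift away.

Emit:
{"op": "drive_tool", "data": {"steps": [[0,0.4,0,0,0.15],[0,0,0,0,0.15],[0,0,0,0,0.5],[0,0,0,0,0.5],[0,0,0,0,0.5],[-1,0,0,0,0.5],[-4,0,0,0,0.5],[-4,0,0,0,0.5],[-4,0,0,0,0.5],[0,0,0,0,0.5]]}}

```text
time: 24.45
eef_pos: [0.4598, -0.1103, 0.1763]
tcp_rot: [0.478, 0.518, -0.475, 0.528]
contact_force: [1.2, -0.2, 1.5]
opening: 0.499
```

Emit:
{"op": "drive_tool", "data": {"steps": [[0,2,-4,0,0.5],[0,2,-4,0,0.5],[0,2,-4,0,0.5],[0,2,-4,0,0.5],[0,0,0,0,0.5],[0,0,0,0,0.5]]}}

```text
time: 25.05
eef_pos: [0.5204, 0.0592, 0.1681]
tcp_rot: [0.475, 0.523, -0.476, 0.523]
contact_force: [0.2, -0.2, -0.3]
opening: 0.497
```

Run:
```python
from m import *
a=snap('side')['frame'][170:450,230:560,::-1]; b=snap('scene')['frame'][100:400,140:460,::-1]
cv2.imwrite('pics/f.png',np.hstack([cv2.resize(a,(400,340)),cv2.resize(b,(363,340))]))
to(0.5,0,.2)
```

```text
t 25.15 pos [0.5202 0.0578 0.168 ] cm: [-3.19 -2.55  5.57] yaw 5.26 F [-0.5  0.  -0.6] op 0.499
```

View pics/f.png

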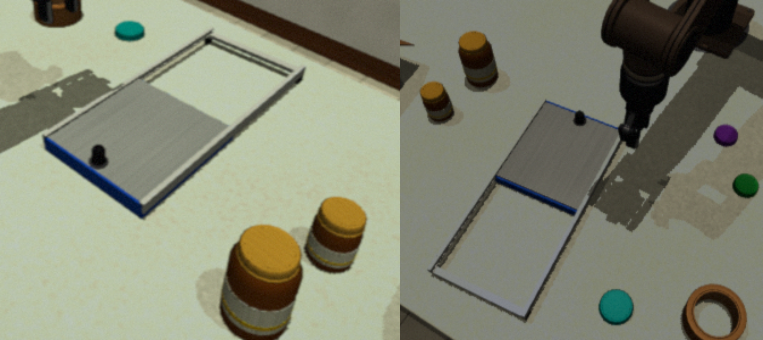

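Both views show the cover fully shut against the near wall, the knob free, and the jars, tape and decoys where they were.

```bash
python3 -c "
from h import *
sign_off()"
```

```text
the job is handed in; nothing more can be done
```

I laid the three gold caps (63, 53 and 43 mm) flat in their matching rows, slid the cover shut, let go of the knob, and handed the job in at about 25 s of the 64 s.

- **Caps:** each was released only after it touched the row floor, at about 6–7 N. The wrist picture taken before closing the cover shows each one flat and beside its kept cap, within about 2 mm of its row's middle line.
- **Cover:** I pushed until x stayed at 0.456 m while the push force rose to 17 N, so it is at the hard stop. The highest readings during the slide were about 17 N. The final side and scene pictures show it shut and the knob free.
- **Bystanders:** the jars, tape roll and coloured look-alikes look unmoved in the final pictures. I judged that by eye and did not measure it.

**What disagreed:**
- The cover was open about 0.18 m at the start, not the full 0.21 m. The rows were still clear enough to work in.
- The fingertips touched down with the TCP up to about 10 mm higher than my estimate. This pressed the bench, row floors and cover lightly, at up to 7 N.

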